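Close the three parts tins with their own lids

TASK

Close each of the three open dark steel tins with the lid that matches it in shape and size, so that every lid sits fully home and flat on its own tin. One lid is parked with its rear edge under the lip of the grey keeper: draw it forward from under the lip before you lift it. Leave the tins standing where they are and do not disturb the other things on the table.

Things in the scene. Friction and masses are not known exactly. Their poses are not given: they have to be found in the camera images.
- large_round_tin: Plain dark steel larger round tin, open at the top, 46 mm tall, wall 3 mm (outside 90 mm, mouth 84 mm across). Origin: centre of its underside; z up, round, so yaw means nothing. Loose, 0.24 to 0.39 kg.
- small_round_tin: Plain dark steel smaller round tin, open at the top, 46 mm tall, wall 3 mm (outside 68 mm, mouth 62 mm across). Origin: centre of its underside; z up, round, so yaw means nothing. Loose, 0.24 to 0.39 kg.
- square_tin: Plain dark steel square tin, open at the top, 46 mm tall, wall 3 mm (outside 76 mm, mouth 70 mm square). Origin: centre of its underside; z up, x and y along its sides. Loose, 0.24 to 0.39 kg.
- large_round_lid: Dark steel lid, 0.06 to 0.13 kg: round 92 mm flange 4 mm thick over a round 78 mm plug 6 mm deep; on top, central, a round grip 16 mm across, 26 mm tall. Origin: centre of plug underside, z up, round, so yaw means nothing. On the table (plug down) the grip spans z 10 to 36 mm. Fitted: flange on the rim, plug inside with 3 mm play all round, origin 40 mm above the tin's. Starts on the table or under the keeper's lip.
- small_round_lid: Dark steel lid, 0.06 to 0.13 kg: round 70 mm flange 4 mm thick over a round 56 mm plug 6 mm deep; on top, central, a round grip 16 mm across, 26 mm tall. Origin: centre of plug underside, z up, round, so yaw means nothing. On the table (plug down) the grip spans z 10 to 36 mm. Fitted: flange on the rim, plug inside with 3 mm play all round, origin 40 mm above the tin's. Starts on the table or under the keeper's lip.
- square_lid: Dark steel lid, 0.06 to 0.13 kg: square 78 mm flange 4 mm thick over a square 64 mm plug 6 mm deep; on top, central, a round grip 16 mm across, 26 mm tall. Origin: centre of plug underside, z up, x and y along its sides. On the table (plug down) the grip spans z 10 to 36 mm. Fitted: flange on the rim, plug inside with 3 mm play all round, origin 40 mm above the tin's. Starts on the table or under the keeper's lip.
- keeper: Fixed grey sheet-metal keeper, 180 mm wide (y), 18 mm high, open to its own -x (roughly to the robot). Lip at 15 to 18 mm height over x -18 to +21 mm, back wall at +21, foot to +49; end cheeks. Origin on the table, 18 mm behind the lip's front edge. One lid (any) has its rear edge under the lip, its grip 20 to 24 mm before the lip's edge; drawn 50 mm along -x it is clear.
- specimen_jar: Bystander: glass jar with black cap, 48 mm in diameter, 74 mm tall; origin centre of underside.
- dropper_bottle: Bystander: brown dropper bottle, 33 mm in diameter, 102 mm tall; origin centre of underside.
- brass_weight: Bystander: brass scale weight with knob, 30 mm in diameter, 42 mm tall; origin centre of underside.
- film_pot: Bystander: black film pot with grey cap, 34 mm in diameter, 51 mm tall; origin centre of underside.
- loupe: Bystander: black loupe, 42 mm in diameter, 48 mm tall; origin centre of underside.
- stapler: Bystander: grey stapler, 135 mm long (its y), 34 mm wide, 42 mm tall; origin centre of underside.
- eraser: Bystander: block eraser, 48 mm long (its y), 22 mm wide, 12 mm tall; origin centre of underside.
Mind the look-alikes: they are no part of the job. What is shaped like the square_lid but green is not meant.

How it is judged:
By the outcome, as a careful person would: the job done as asked, in the order asked, and still so for the second after the job is handed in, with the robot touching nothing.
It also fails if it takes over 64 s, if anything falls off the work surface, if the arm or the gripper's body presses on something with over 40 N, if the wrist force passes 120 N, or if a joint passes its speed limit or range.

ROBOT

A 7-joint arm with a two-finger parallel gripper is mounted at the origin on a cart in front of the work surface, level with it; the furniture and walls round the work are solid. World frame = base frame: x ahead of the robot, y to its left, z up, the work surface at z = 0. Lengths are in m, angles in rad, forces in N, time in s.
With the tool pointing down it reaches from about 0.425 to 0.875 m from the base axis. Payload 4.7 kg.
Tool frame: the origin (TCP) lies at the very end of the fingers, on their centre line; the grasp point (between the pads) lies 19 mm behind it; z points along the fingers, y is the line along which they close (so a half turn about z gives the same grasp; the last joint's range is limited). The gripper opens to 85 mm and grips with 20 to 120 N. Pads are 22 mm wide; open, the fingers measure 114 mm over their backs; the gripper's body (76 mm by 85 mm) begins 54 mm behind the grasp point. The pads swing forward as they close: fully open they stand 13 mm farther back than shut.
Start: joints at [1.179, 0.321, -0.07, 1.45, 0.023, 1.371, -0.057], TCP at [0.257, -0.597, 0.194] pointing down, gripper open.
Joint ranges: [-2.86, 2.86], [-0.3, 2.09], [-1.38, 1.24], [0.06, 2.45], [-1.56, 4.7], [0.09, 2.05], [-2.69, 2.69]. Speed limits (rad/s): [2.57, 2.57, 3.14, 3.14, 3.14, 3.14, 3.14].

INTERFACE

Orientations are given as a unit quaternion [x, y, z, w].
In Python, from station import monitor, eyes, close_job gives the robot as it stands.
- The arm moves only by the shell command python3 -m handwheel 'ROWS' [FORCE]. ROWS is JSON, a list that holds one entry, the list of rows, each a list of 7 numbers: the turn, a rotation vector about the tool's x, y, z in degrees, then the shift along the tool's x, y, z in m, then the finger opening in m, from 0 to 0.0854. A call has 1 to 20 rows; each row shifts and turns the commanded pose from where the row before left it, along the tool's axes as they then stand; what a row does not reach is not made up. A row lasts 1/10 s, in which the tool goes at most 50 mm and 8.59 degrees, less where a joint would pass 70% of its speed; a pose out of reach is approached as far as the arm can. A call with a gripper value outside its range is refused whole. The fingers move at their own pace and stop on an object; FORCE is the grip in N (left out, the last holds). Time passes only in rows, so rows that do not move let the fingers close. It gives the time, the measured TCP pose, the force, the opening and the grip force at its end, in the units of the state.
- monitor.state(): the state, without advancing time (a new reading comes with each control period).
- eyes.capture(name): name is "side" or "top" or "wrist"; returns the picture (420x560x3 uint8, red, green, blue); there is no depth.
- eyes.calibration(name): a dict with "fx", "fy", "cx", "cy" (pixels), "k1" (the pictures are not rectified: a ray, as slopes to the right and down, at radius r is drawn at 1 + k1 r^2 times it, then the intrinsics apply), "rvec" (rotation vector, rad) and "tvec" (3), from world to camera coordinates, as OpenCV has them; the wrist camera has in their place "tool_from_camera" (4x4, takes a point from camera to tool coordinates, whose origin is the TCP and whose axes are the flange's). Camera axes: x right, y down, z forward; pixel columns grow to the right and rows downward; lengths in m; the calibration is good to about 2 mm. A picture is of the moment at which its call begins: read the wrist's pose just before it. calibration takes no time and is no camera call.
- close_job(): hands the job in; it is judged then, once.
The state is a dict: "time": time; "joint_pos": joint angles; "qvel": joint speeds; "effort": joint torques, N m; "eef_pos": TCP position; "eef_rot": TCP orientation; "force": force on the tool from outside, world axes, zero at the start; "moment": the same for the moment, N m; "finger_gap": finger opening in m; "grip_force": force on a finger pad.
Only numpy, scipy, OpenCV 4.12 (cv2) and the standard library are available. Lean on these libraries where they do the work, as an engineer would, in place of code of your own. Each camera call takes 0.05 s, during which the arm holds its last target. There are 200 camera calls.

## Working session

There is one attempt and no reset: what is moved stays moved. The work goes in short steps, Python scripts to look and compute and a shell command to move; the robot and the scene stay as the last step left them, time stands still between calls to the robot, and variables do not carry over. Pictures are saved under pics/ and viewed, at most 10 in all, crops included, and the job is handed in when it is done.

```bash
mkdir -p pics; ls; python3 - <<'E'
from station import monitor, eyes
import cv2,json
for n in("top","side"):
    cv2.imwrite(f"pics/{n}0.png",eyes.capture(n)[:,:,::-1]); print(n,{k:(v if not hasattr(v,'tolist') else v.tolist()) for k,v in eyes.calibration(n).items()})
print(eyes.calibration("wrist"))
s=monitor.state();print(s)
E
```

```text
pics
top {'fx': 395.00415153606343, 'fy': 395.00415153606343, 'cx': 290.33461684725825, 'cy': 205.60724240596525, 'k1': -0.001791812149020488, 'rvec': [2.142530458066548, -2.169114208468487, 0.1434152059633582], 'tvec': [-0.1761998067035931, 0.5850393495249773, 1.2989608121546894]}
side {'fx': 499.2035859302696, 'fy': 499.2035859302696, 'cx': 290.98802041995134, 'cy': 208.29769868635842, 'k1': 0.051295852179418136, 'rvec': [1.9996433301414631, 0.08164616245603958, -0.048147369311889704], 'tvec': [-0.5688279091858534, -0.045048379680362266, 1.810601613601249]}
{'fx': 336.39105407759234, 'fy': 336.39105407759234, 'cx': 280.1750998786514, 'cy': 202.31077775657417, 'k1': -0.026847499733572033, 'tool_from_camera': array([[-7.15784893e-04, -9.57079513e-01, -2.89824592e-01,
         7.37523911e-02],
       [ 9.99999352e-01, -4.28483680e-04, -1.05474651e-03,
         1.14746083e-03],
       [ 8.85291169e-04, -2.89825159e-01,  9.57079199e-01,
        -1.80870470e-01],
       [ 0.00000000e+00,  0.00000000e+00,  0.00000000e+00,
         1.00000000e+00]])}
{'time': 0.1, 'joint_pos': array([ 1.17905458,  0.32176585, -0.07006885,  1.451583  ,  0.02257524,
        1.37078642, -0.05694113]), 'qvel': array([-0.0011281 , -0.00285566,  0.00055758, -0.00174662,  0.00131625,
       -0.00047017, -0.00255952]), 'effort': array([-1.00166471e-04, -4.94880581e+01, -3.84117365e-01, -3.15210271e+01,
        1.30480353e-02,  7.53035856e-03, -2.52345302e-06]), 'eef_pos': array([ 0.25634741, -0.59670944,  0.19260671]), 'eef_rot': array([ 9.79485019e-01,  2.01515077e-01, -2.13419022e-04, -8.51812469e-04]), 'force': array([-0.43228882,  0.23954155,  0.2204757 ]), 'moment': array([-0.04087807,  0.01518906, -0.03205156]), 'grip_force': 0.0, 'finger_gap': 0.0852711699420536}
```

View pics/top0.png

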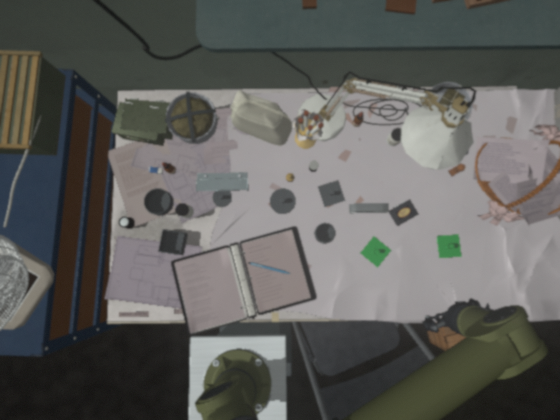

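View pics/side0.png

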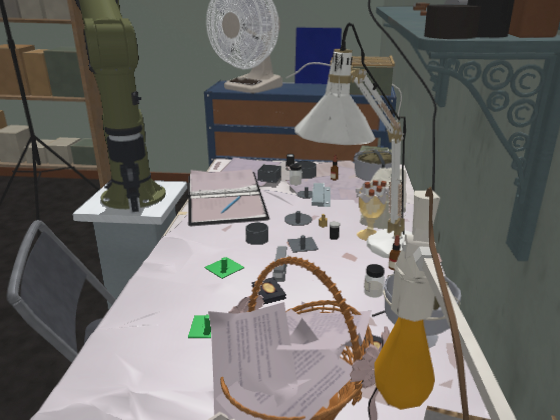

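The top view has +x up and +y left. Keeper is at (222,182) with a lid at (222,198). Other lids are at (283,201) and (331,194). Tin candidates are (158,202), (173,242) and (325,233). The green look-alikes are at (375,251) and (449,246). I'll check these in an enlarged crop.

```bash
cat > h.py <<'E'
import numpy as np,cv2
from scipy.spatial.transform import Rotation as R
from station import monitor, eyes
def rays(name,px,st=None):
    c=eyes.calibration(name)
    k=np.array([[c['fx'],0,c['cx']],[0,c['fy'],c['cy']],[0,0,1]])
    u=cv2.undistortPoints(np.array(px,float).reshape(-1,1,2),k,np.array([c['k1'],0,0,0,0.]))[:,0]
    d=np.c_[u,np.ones(len(u))]
    if name=='wrist':
        T=np.array(c['tool_from_camera']);Rt=R.from_quat(st['eef_rot']).as_matrix()
        return Rt@T[:3,3]+st['eef_pos'], d@(Rt@T[:3,:3]).T
    M=cv2.Rodrigues(np.array(c['rvec']))[0]
    return -M.T@np.array(c['tvec']), d@M
def at(name,px,z,st=None):
    o,d=rays(name,px,st); z=np.broadcast_to(z,len(d))
    return o+d*((z-o[2])/d[:,2])[:,None]
E
python3 - <<'E'
import cv2
from h import *
i=cv2.imread("pics/top0.png")
c=i[155:285,100:350]
c=cv2.convertScaleAbs(c,alpha=1.6,beta=25)
cv2.imwrite("pics/c0.png",cv2.resize(c,None,fx=3.2,fy=3.2,interpolation=cv2.INTER_CUBIC))
names="largetin sqtin small keeperlid lid283 lid331 keeper".split()
px=[(158,202),(173,242),(325,233),(222,198),(283,201),(331,194),(222,181)]
for n,p in zip(names,at("top",px,[.046,.046,.046,.01,.01,.01,.018])):print(n,p.round(3))
E
```

```text
largetin [0.599 0.262 0.046]
sqtin [0.465 0.208 0.046]
small [ 0.488 -0.298  0.046]
keeperlid [0.616 0.053 0.01 ]
lid283 [ 0.603 -0.158  0.01 ]
lid331 [ 0.625 -0.325  0.01 ]
keeper [0.674 0.052 0.018]
```

View pics/c0.png

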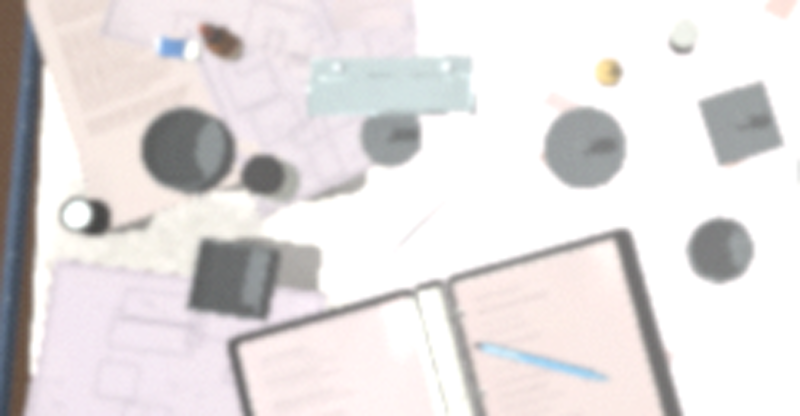

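Crop (3.2x, offset 100,155) shows:
- **Tins:** large at (188,150), square at (233,277), small at (720,250).
- **Lids:** large at (585,147), square dark grey at (740,123), small under the keeper at (391,137).
- **Look-alikes:** the green squares at (375,251) and (449,246) in the full picture are rejected by colour. The loupe at (265,174) is black and too small to be a tin.

I'll move above the right-hand group to measure with the wrist camera.

```bash
python3 -m handwheel '[[[0,0,7.75,0,0,0,0.04],[0,0,7.75,0,0,0,0.04],[0,0,7.75,0,0,0,0.04],[0,0,0,0.028,-0.036,-0.005,0.04],[0,0,0,0.028,-0.036,-0.005,0.04],[0,0,0,0.028,-0.036,-0.005,0.04],[0,0,0,0.028,-0.036,-0.005,0.04],[0,0,0,0.028,-0.036,-0.005,0.04],[0,0,0,0.028,-0.036,-0.005,0.04],[0,0,0,0.028,-0.036,-0.005,0.04],[0,0,0,0.028,-0.036,-0.005,0.04],[0,0,0,0.028,-0.036,-0.005,0.04],[0,0,0,0.028,-0.036,-0.005,0.04],[0,0,0,0.028,-0.036,-0.005,0.04],[0,0,0,0,0,0,0.04],[0,0,0,0,0,0,0.04]]]' 40
python3 - <<'E'
from h import *
st=monitor.state(); i=eyes.capture("wrist")[:,:,::-1]
print(st['time'],st['eef_pos'],R.from_quat(st['eef_rot']).as_matrix().round(3),st['joint_pos'].round(2))
cv2.imwrite("pics/w1raw.png",i)
np.save("w1.npy",np.r_[st['eef_pos'],st['eef_rot']])
cv2.imwrite("pics/w1.png",cv2.resize(cv2.convertScaleAbs(i,alpha=1.5,beta=20),(800,600)))
E
```

```text
time: 1.7
eef_pos: [0.5649, -0.1998, 0.2481]
eef_rot: [1.0, 0.002, -0.0, -0.0]
force: [-0.0, -1.0, -0.2]
finger_gap: 0.0399
grip_force: 0.0
1.7 [ 0.56489875 -0.19980153  0.24806597] [[ 1.     0.003 -0.001]
 [ 0.003 -1.     0.   ]
 [-0.001 -0.    -1.   ]] [ 0.59  0.21 -0.35  1.49  0.07  1.45 -1.33]
```

View pics/w1.png

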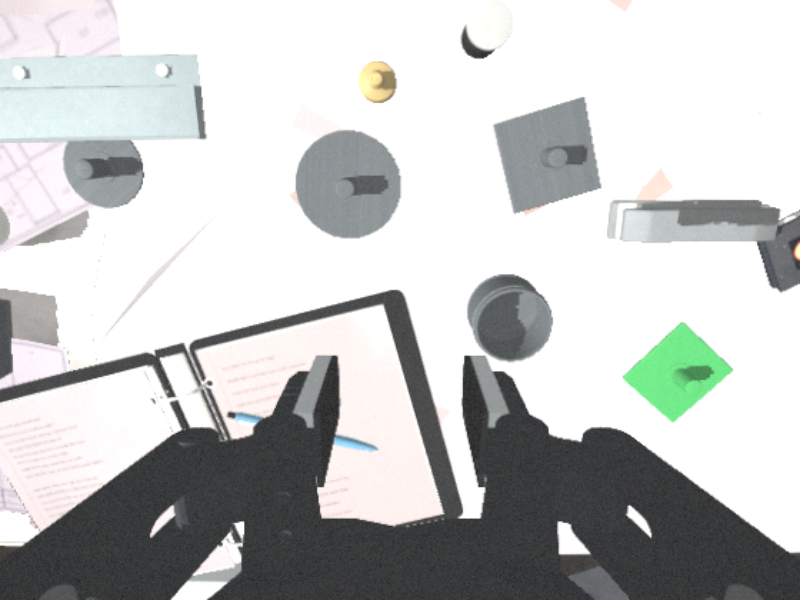

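The wrist view (x1.43) shows:
- **Large lid:** centre at (348,184).
- **Square lid:** corners at (494,125), (583,97), (601,188), (515,213).
- **Small lid:** against the keeper, grip at about (85,170).
- **Small tin:** rim at about (511,323).

I'll turn these into positions and check the sizes.

```bash
python3 - <<'E'
from h import *
a=np.load("w1.npy"); st=dict(eef_pos=a[:3],eef_rot=a[3:])
s=1/1.42857
f=lambda p,z:at("wrist",np.array(p)*s,z,st)
def circ(n,p,z):
    q=f(p,z)[:,:2]; A=np.c_[2*q,np.ones(len(q))]; c=np.linalg.lstsq(A,(q**2).sum(1),rcond=None)[0]
    print(n,c[:2].round(4),'diam',2*np.sqrt(c[2]+c[0]**2+c[1]**2).round(4))
circ("Llid",[(296,184),(401,184),(349,130),(349,238)],.01)
circ("Slid",[(64,169),(144,172),(104,208),(132,198)],.01)
circ("Stin",[(469,322),(552,322),(511,361),(481,350),(541,350)],.046)
q=f([(494,125),(583,97),(601,188),(515,213)],.01)[:,:2]
print("sq",q.mean(0).round(4),[ (np.linalg.norm(e).round(4),np.degrees(np.arctan2(e[1],e[0])).round(1)) for e in np.roll(q,-1,0)-q])
print("grip tops L,S,Sq",f([(345,187),(85,170),(557,157)],.036).round(4))
print("keeper lip front edge",f([(0,142),(203,138)],.018).round(4))
# top-cam estimates of left tins
t=lambda p,z:at("top",np.array(p)/3.2+[100,155],z)[:,:2].round(4)
print("Ltin",t([(188,150)],.046),"sqtin corners",t([(203,239),(279,250),(268,318),(189,307)],.046))
E
```

```text
Llid [ 0.6043 -0.156 ] diam 0.0904
Slid [0.6204 0.0542] diam 0.0698
Stin [ 0.4923 -0.2954] diam 0.0712
sq [ 0.6288 -0.3252] [(np.float64(0.0752), np.float64(-72.7)), (np.float64(0.0769), np.float64(-162.2)), (np.float64(0.076), np.float64(106.7)), (np.float64(0.0761), np.float64(17.2))]
grip tops L,S,Sq [[ 0.6053 -0.1559  0.036 ]
 [ 0.6192  0.0536  0.036 ]
 [ 0.6294 -0.3244  0.036 ]]
keeper lip front edge [[ 0.6416  0.1341  0.018 ]
 [ 0.6435 -0.0382  0.018 ]]
Ltin [[0.5999 0.2595]] sqtin corners [[0.5059 0.241 ]
 [0.4935 0.1616]
 [0.4233 0.1715]
 [0.4356 0.2535]]
```

```bash
python3 -m handwheel '[[[0,0,0,0.02,-0.022,0.03,0.045],[0,0,0,0.02,-0.022,0.03,0.045],[0,0,0,0,0,0.045,0.045],[0,0,0,0,0,0.045,0.045],[0,0,0,0,0,0.04,0.045],[0,0,0,0,0,0.02,0.045],[0,0,0,0,0,0.013,0.045],[0,0,0,0,0,0.01,0.045],[0,0,0,0,0,0,0.045],[0,0,0,0,0,0,0],[0,0,0,0,0,0,0],[0,0,0,0,0,0,0],[0,0,0,0,0,0,0],[0,0,0,0,0,0,0],[0,0,0,0,0,0,0]]]' 50
```

```text
time: 3.25
eef_pos: [0.6046, -0.1573, 0.0158]
eef_rot: [1.0, 0.0, 0.0, 0.0]
force: [-0.3, -0.1, -0.1]
finger_gap: 0.0001
grip_force: 0.0
```

The fingers closed on nothing, so I'll look before doing anything else.

```bash
python3 - <<'E'
from h import *
st=monitor.state(); i=eyes.capture("wrist")[:,:,::-1]; print(st['eef_pos'],st['eef_rot'])
j=eyes.capture("side")[150:320,200:400,::-1]
a=cv2.resize(cv2.convertScaleAbs(i,alpha=1.5,beta=20),(480,360)); b=cv2.resize(cv2.convertScaleAbs(j,alpha=1.4,beta=20),None,fx=1.6,fy=1.6*360/272); b=cv2.resize(b,(320,360))
cv2.imwrite("pics/g1.png",np.hstack([a,b]))
E
```

```text
[ 0.60460506 -0.1572576   0.01575057] [9.99999992e-01 4.33672428e-05 6.75897018e-05 9.45958238e-05]
```

View pics/g1.png

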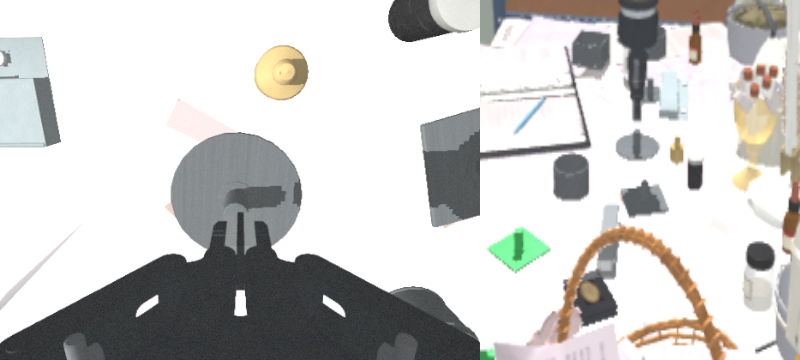

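The closed fingertips appear short of the grip, at (240,215) against grip (235,195). I'll compare the projected TCP and grip with what the two cameras show.

```bash
python3 - <<'E'
from h import *
def proj(name,P,st):
    c=eyes.calibration(name);k=np.array([[c['fx'],0,c['cx']],[0,c['fy'],c['cy']],[0,0,1]]);P=np.atleast_2d(P).astype(float)
    if name=='wrist':
        T=np.array(c['tool_from_camera']);Rt=R.from_quat(st['eef_rot']).as_matrix(); M=(Rt@T[:3,:3]).T; t=-M@(Rt@T[:3,3]+st['eef_pos'])
    else: M=cv2.Rodrigues(np.array(c['rvec']))[0];t=np.array(c['tvec'])
    return cv2.projectPoints(P,cv2.Rodrigues(M)[0],t,k,np.array([c['k1'],0,0,0,0.]))[0][:,0]
st=monitor.state(); p=st['eef_pos']
P=[p,[.605,-.156,.036],[.605,-.156,.010]]
w=eyes.capture("wrist")[:,:,::-1].copy(); s=eyes.capture("side")[:,:,::-1].copy()
qs=proj("side",P,st);qw=proj("wrist",P,st);print(qs,qw)
a=cv2.resize(cv2.convertScaleAbs(w[170:320,190:370],alpha=2,beta=20),(480,400),interpolation=cv2.INTER_CUBIC)
b=cv2.resize(cv2.convertScaleAbs(s[170:250,270:330],alpha=1.6,beta=30),(300,400),interpolation=cv2.INTER_CUBIC)
for q in qw: cv2.circle(a,tuple(int(v) for v in (q-[190,170])*2.667),3,(0,0,255),1)
for q in qs: cv2.circle(b,tuple(int(v) for v in (q-[270,170])*5),3,(0,0,255),1)
cv2.imwrite("pics/g2.png",np.hstack([a,b]))
E
```

```text
[[297.56620693 216.87607882]
 [297.78489926 211.01715547]
 [297.71566062 218.27189919]] [[278.57187051 234.35541307]
 [275.93722092 248.48782164]
 [276.5105261  230.0539526 ]]
```

View pics/g2.png

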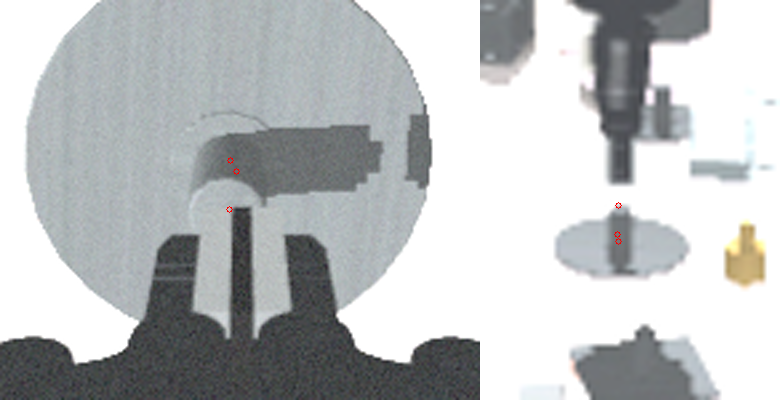

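The side view shows the real fingertips about 37 mm above the reported TCP: tip at row 206.6, predicted 216.9. The lid matches its own prediction. So the reported z is offset from the real finger ends. I'll open and go down in small steps, watching the force.

```bash
python3 -m handwheel '[[[0,0,0,0,0,0,0.045],[0,0,0,0,-0.001,0,0.045],[0,0,0,0,0,0,0.045],[0,0,0,0,0,0.01,0.045],[0,0,0,0,0,0.008,0.045],[0,0,0,0,0,0.006,0.045],[0,0,0,0,0,0.004,0.045],[0,0,0,0,0,0,0.045]]]' 50; python3 -m handwheel '[[[0,0,0,0,0,0,0],[0,0,0,0,0,0,0],[0,0,0,0,0,0,0],[0,0,0,0,0,0,0],[0,0,0,0,0,0,0]]]' 50
```

```text
time: 4.25
eef_pos: [0.6038, -0.1561, -0.0135]
eef_rot: [1.0, 0.0, -0.001, -0.0]
force: [-0.1, 0.4, 0.9]
finger_gap: 0.0452
grip_force: 0.0
time: 4.75
eef_pos: [0.605, -0.1564, -0.0118]
eef_rot: [1.0, -0.0, 0.001, 0.0]
force: [0.4, 0.6, 2.0]
finger_gap: 0.0131
grip_force: 48.8
```

Gripped at 48.8 N, but only near the tips. I'll re-grip about 9 mm lower so the lid stays level.

```bash
python3 -m handwheel '[[[0,0,0,0,0,0,0.04],[0,0,0,0,0,0,0.04],[0,0,0,0,0,0.005,0.04],[0,0,0,0,0,0.004,0.04],[0,0,0,0,0,0,0.04],[0,0,0,0,0,0,0],[0,0,0,0,0,0,0],[0,0,0,0,0,0,0],[0,0,0,0,0,0,0],[0,0,0,0,0,0,0]]]' 60; python3 - <<'E'
from h import *
s=eyes.capture("side")[:,:,::-1]
w=eyes.capture("wrist")[:,:,::-1]
a=cv2.resize(cv2.convertScaleAbs(w[120:320,170:390],alpha=1.8,beta=20),(440,400),interpolation=cv2.INTER_CUBIC)
b=cv2.resize(cv2.convertScaleAbs(s[170:250,270:330],alpha=1.6,beta=30),(300,400),interpolation=cv2.INTER_CUBIC)
cv2.imwrite("pics/g3.png",np.hstack([a,b]))
E
```

```text
time: 5.75
eef_pos: [0.6047, -0.1563, -0.0213]
eef_rot: [1.0, 0.0, 0.0, 0.0]
force: [-0.1, 0.6, 1.2]
finger_gap: 0.0138
grip_force: 58.5
```

View pics/g3.png

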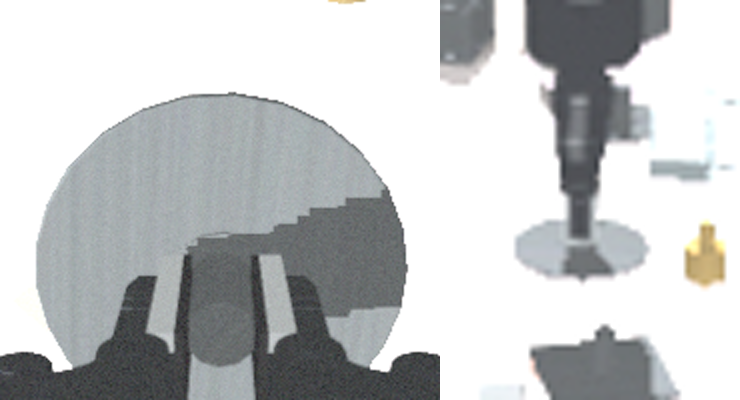

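Both views show the grip fully between the pads and the tips just above the flange. With the lid on the table, reported z is -0.0213, so a seated lid corresponds to about +0.0187. Lifting now and viewing the left-hand tins.

```bash
python3 -m handwheel '[[[0,0,0,0,0,-0.02,0],[0,0,0,0,0,-0.04,0],[0,0,0,0,0,-0.04,0],[0,0,0,0,0,-0.04,0],[0,0,0,0,0,-0.04,0],[0,0,0,0,0,-0.04,0],[0,0,0,-0.0125,-0.038,0,0],[0,0,0,-0.0125,-0.038,0,0],[0,0,0,-0.0125,-0.038,0,0],[0,0,0,-0.0125,-0.038,0,0],[0,0,0,-0.0125,-0.038,0,0],[0,0,0,-0.0125,-0.038,0,0],[0,0,0,0,0,0,0],[0,0,0,0,0,0,0],[0,0,0,0,0,0,0]]]' 60; python3 - <<'E'
from h import *
st=monitor.state(); i=eyes.capture("wrist")[:,:,::-1]
print(st['time'],st['eef_pos'],st['joint_pos'].round(2))
np.save("w2.npy",np.r_[st['eef_pos'],st['eef_rot']])
cv2.imwrite("pics/w2raw.png",i)
cv2.imwrite("pics/w2.png",cv2.resize(cv2.convertScaleAbs(i[:400,:400],alpha=1.8,beta=25),(600,600),interpolation=cv2.INTER_CUBIC))
E
```

```text
time: 7.35
eef_pos: [0.5298, 0.0703, 0.1984]
eef_rot: [1.0, -0.001, -0.0, 0.0]
force: [0.4, -0.6, -0.8]
finger_gap: 0.014
grip_force: 58.7
7.35 [0.52975987 0.07034948 0.19838304] [ 0.31  0.1  -0.53  1.72  0.05  1.34 -1.8 ]
```

View pics/w2.png

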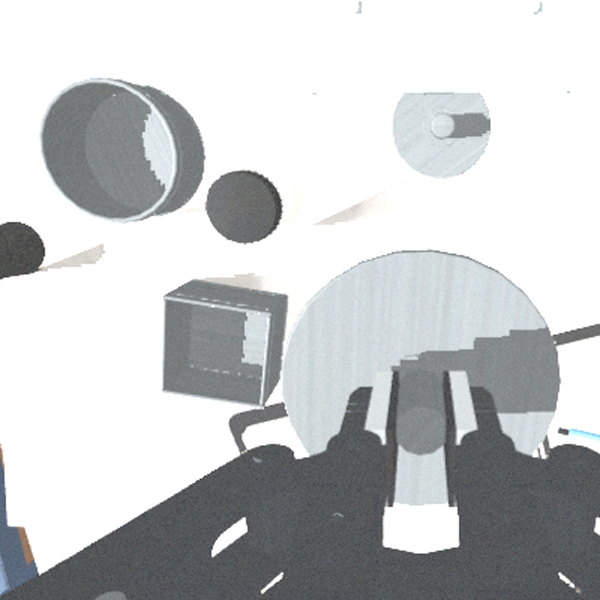

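The view (x1.5) shows:
- **Large tin:** rim with left edge (41,143), top (100,78), right (178,168), bottom (124,221).
- **Square tin:** rim corners at (163,296), (270,311), (264,407), (163,391).
- **Small lid:** grip at (442,125).

The loupe is at (244,206).

```bash
python3 - <<'E'
from h import *
a=np.load("w2.npy"); st=dict(eef_pos=a[:3],eef_rot=a[3:])
f=lambda p,z:at("wrist",np.array(p)/1.5,z,st)
def circ(n,p,z):
    q=f(p,z)[:,:2]; A=np.c_[2*q,np.ones(len(q))]; c=np.linalg.lstsq(A,(q**2).sum(1),rcond=None)[0]
    print(n,c[:2].round(4),'diam',2*np.sqrt(c[2]+c[0]**2+c[1]**2).round(4), (np.linalg.norm(q-c[:2],axis=1)).round(4))
circ("Ltin",[(41,143),(100,78),(178,168),(124,221),(61,97),(58,190)],.046)
q=f([(163,296),(270,311),(264,407),(163,391)],.046)[:,:2]
print("sqtin",q.mean(0).round(4),[ (np.linalg.norm(e).round(4),np.degrees(np.arctan2(e[1],e[0])).round(1)) for e in np.roll(q,-1,0)-q])
print("Slid grip",f([(442,125)],.036).round(4)); circ("Slid",[(393,128),(491,128),(444,178),(409,164),(476,165)],.01)
circ("held lid (z .219 guess)",[(282,378),(560,378),(422,250),(330,281),(515,281)],.229-.0)
E
```

```text
Ltin [0.6039 0.2683] diam 0.088 [0.0444 0.0449 0.0442 0.0434 0.0426 0.0448]
sqtin [0.4664 0.2164] [(np.float64(0.0744), np.float64(-98.5)), (np.float64(0.0753), np.float64(171.4)), (np.float64(0.0746), np.float64(80.0)), (np.float64(0.0734), np.float64(-8.7))]
Slid grip [[0.6199 0.0553 0.036 ]]
Slid [0.6192 0.0539] diam 0.068 [0.0343 0.0337 0.0339 0.0337 0.0346]
held lid (z .219 guess) [0.5299 0.069 ] diam 0.091 [0.0456 0.0454 0.0454 0.0454 0.0459]
```

```bash
cat >> h.py <<'E'
def blob(center,z,half,thr):
    """segment dark component nearest to world point `center`, project contour to height z"""
    st=monitor.state(); i=eyes.capture("wrist"); g=cv2.GaussianBlur(cv2.cvtColor(i,cv2.COLOR_RGB2GRAY),(3,3),0)
    m=(g<thr).astype(np.uint8); cs,_=cv2.findContours(m,cv2.RETR_EXTERNAL,cv2.CHAIN_APPROX_NONE); out=None
    for c in cs:
        if cv2.contourArea(c)<400: continue
        q=at("wrist",c[:,0].astype(float),z,st)[:,:2]
        d=np.linalg.norm(q.mean(0)-center)
        if d<half and (out is None or d<out[0]): out=(d,q)
    cv2.imwrite("pics/last.png",i[:,:,::-1]); 
    return None if out is None else out[1]
def circfit(q):
    c,r=cv2.minEnclosingCircle((q*1000).astype(np.float32)); A=np.c_[2*q,np.ones(len(q))]; s=np.linalg.lstsq(A,(q**2).sum(1),rcond=None)[0]
    return (np.array(c)/1000).round(4),round(2*r/1000,4),s[:2].round(4),round(2*np.sqrt(s[2]+s[0]**2+s[1]**2),4)
E
python3 -m handwheel '[[[0,0,0,-0.0075,-0.0495,0,0],[0,0,0,-0.0075,-0.0495,0,0],[0,0,0,-0.0075,-0.0495,0,0],[0,0,0,-0.0075,-0.0495,0,0],[0,0,0,0,0,0,0],[0,0,0,0,0,0,0],[0,0,0,0,0,0,0]]]' 60; python3 - <<'E'
from h import *
for t in (90,110,130):
    q=blob(np.array([.604,.268]),.046,.04,t); print(t, None if q is None else circfit(q))
E
```

```text
time: 8.1
eef_pos: [0.5007, 0.2671, 0.1981]
eef_rot: [1.0, -0.002, -0.0, 0.001]
force: [0.9, -0.8, -0.8]
finger_gap: 0.0135
grip_force: 58.9
90 (array([0.6046, 0.2703]), 0.084, array([0.6049, 0.2759]), np.float64(0.0717))
110 (array([0.6028, 0.2695]), 0.0895, array([0.6039, 0.2699]), np.float64(0.0851))
130 (array([0.6032, 0.2691]), 0.0907, array([0.604 , 0.2691]), np.float64(0.0883))
```

Tin rim centre is (0.6033, 0.2692) with diameter 90.7 mm, as it should be. Moving over it and down to just above the rim.

```bash
python3 -m handwheel '[[[0,0,0,0.0343,-0.0008,0,0],[0,0,0,0.0343,-0.0008,0,0],[0,0,0,0.0342,-0.0008,0,0],[0,0,0,0,0,0.045,0],[0,0,0,0,0,0.045,0],[0,0,0,0,0,0.045,0],[0,0,0,0,0,0.02,0],[0,0,0,0,0,0.008,0],[0,0,0,0,0,0,0],[0,0,0,0,0,0,0],[0,0,0,0,0,0,0]]]' 60;  python3 -c "
from h import *
for k in range(4):
    s=monitor.state();print(s['eef_pos'],s['eef_rot'].round(4),s['force'].round(1)); eyes.capture('wrist')"
```

```text
time: 9.35
eef_pos: [0.6039, 0.2725, 0.0378]
eef_rot: [1.0, -0.0, 0.002, -0.001]
force: [-0.3, 0.4, -0.8]
finger_gap: 0.0134
grip_force: 58.9
[0.60388263 0.27248714 0.03783562] [ 1.0e+00 -2.0e-04  1.7e-03 -6.0e-04] [-0.3  0.4 -0.8]
[0.60369289 0.27242438 0.03764864] [ 1.0e+00 -1.0e-04  1.6e-03 -5.0e-04] [-0.1 -0.2 -1.2]
[0.60347397 0.2723591  0.03734622] [ 1.0e+00 -1.0e-04  1.3e-03 -4.0e-04] [-1.4  0.2 -0.7]
[0.60321145 0.27224947 0.03700343] [ 1.0e+00 -0.0e+00  1.1e-03 -3.0e-04] [-0.1 -0.7 -1.1]
```

```bash
python3 -m handwheel '[[[0,0,0,0,0.0015,0,0],[0,0,0,0,0,0,0],[0,0,0,0,0,0,0],[0,0,0,0,0,0,0],[0,0,0,0,0,0,0],[0,0,0,0,0,0,0],[0,0,0,0,0,0,0],[0,0,0,0,0,0,0]]]' 60
```

```text
time: 10.35
eef_pos: [0.6024, 0.2704, 0.0355]
eef_rot: [1.0, 0.0, -0.0, 0.0]
force: [-0.3, 0.8, -1.1]
finger_gap: 0.0132
grip_force: 58.9
```

```bash
python3 -m handwheel '[[[0,0,0,0.001,0.0005,0.004,0],[0,0,0,0,0,0.004,0],[0,0,0,0,0,0.004,0],[0,0,0,0,0,0.003,0],[0,0,0,0,0,0.001,0],[0,0,0,0,0,0,0],[0,0,0,0,0,0,0],[0,0,0,0,0,0,0],[0,0,0,0,0,0,0]]]' 60
```

```text
time: 11.25
eef_pos: [0.6035, 0.27, 0.0198]
eef_rot: [1.0, -0.0, 0.0, -0.0]
force: [0.8, 0.4, -1.7]
finger_gap: 0.0136
grip_force: 58.9
```

No contact force at z 0.0198, so the plug is inside the mouth. Releasing and rising.

```bash
python3 -m handwheel '[[[0,0,0,0,0,0.001,0],[0,0,0,0,0,0,0.035],[0,0,0,0,0,0,0.035],[0,0,0,0,0,0,0.035],[0,0,0,0,0,-0.01,0.035],[0,0,0,0,0,-0.03,0.035],[0,0,0,0,0,-0.045,0.04],[0,0,0,0,0,-0.045,0.04],[0,0,0,0,0,-0.045,0.04],[0,0,0,-0.034,0,0,0.04],[0,0,0,-0.034,0,0,0.04],[0,0,0,-0.034,0,0,0.04],[0,0,0,0,0,0,0.04],[0,0,0,0,0,0,0.04]]]' 60; python3 - <<'E'
from h import *
for t in (110,130,150):
    q=blob(np.array([.604,.268]),.050,.04,t); print(t, None if q is None else circfit(q))
print(monitor.state()['eef_pos'])
E
```

```text
time: 12.65
eef_pos: [0.5015, 0.2701, 0.1948]
eef_rot: [1.0, 0.0, 0.001, 0.0]
force: [0.3, 0.5, -0.3]
finger_gap: 0.0398
grip_force: 0.0
110 (array([0.6027, 0.2688]), 0.0906, array([0.6034, 0.2689]), np.float64(0.0882))
130 (array([0.5986, 0.261 ]), 0.109, array([0.6015, 0.2667]), np.float64(0.0921))
150 (array([0.5976, 0.2615]), 0.11, array([0.6015, 0.2665]), np.float64(0.0932))
[0.50257017 0.26953745 0.19389318]
```

Lid centre (0.6034, 0.2689) matches the tin. Next I'll get a precise measurement of the square tin from above.

```bash
python3 -m handwheel '[[[0,0,0,-0.034,0.018,0,0.04],[0,0,0,-0.034,0.018,0,0.04],[0,0,0,-0.034,0.018,0,0.04],[0,0,0,0,0,0,0.04],[0,0,0,0,0,0,0.04],[0,0,0,0,0,0,0.04],[0,0,0,0,0,0,0.04]]]' 60; python3 - <<'E'
from h import *
for t in (90,110,130):
    q=blob(np.array([.4664,.2164]),.046,.04,t)
    if q is None: print(t);continue
    print(t,cv2.minAreaRect((q*1000).astype(np.float32)))
print(monitor.state()['eef_pos'])
E
```

```text
time: 13.5
eef_pos: [0.4003, 0.2165, 0.1936]
eef_rot: [1.0, 0.0, -0.0, -0.001]
force: [-0.1, 0.2, 0.4]
finger_gap: 0.0401
grip_force: 0.0
90 ((467.3708190917969, 215.695068359375), (75.21266174316406, 76.2776870727539), 80.14325714111328)
110 ((469.30377197265625, 215.0226287841797), (77.55020904541016, 82.45929718017578), 80.01726531982422)
130 ((466.0701599121094, 199.35299682617188), (111.31849670410156, 83.27002716064453), 80.03298950195312)
[0.39976778 0.21634279 0.19333444]
```

Square tin: centre (0.467, 0.2157), yaw about -9.7°, size 75 x 76 mm. Now to the small lid under the keeper, stopping above it first.

```bash
python3 -m handwheel '[[[0,0,0,0.0366,0.027,0,0.04],[0,0,0,0.0366,0.027,0,0.04],[0,0,0,0.0366,0.027,0,0.04],[0,0,0,0.0366,0.027,0,0.04],[0,0,0,0.0366,0.027,0,0.04],[0,0,0,0.0366,0.027,0,0.04],[0,0,0,0,0,0.045,0.04],[0,0,0,0,0,0.045,0.04],[0,0,0,0,0,0.045,0.04],[0,0,0,0,0,0.025,0.04],[0,0,0,0,0,0,0.04],[0,0,0,0,0,0,0.04],[0,0,0,0,0,0,0.04],[0,0,0,0,0,0,0.04]]]' 60
```

```text
time: 15.05
eef_pos: [0.6208, 0.0542, 0.0359]
eef_rot: [1.0, -0.0, 0.002, -0.0]
force: [-0.9, -0.0, 1.2]
finger_gap: 0.0399
grip_force: 0.0
```

```bash
python3 -m handwheel '[[[0,0,0,-0.001,0,0.02,0.04],[0,0,0,0,0,0.015,0.04],[0,0,0,0,0,0.01,0.04],[0,0,0,0,0,0.006,0.04],[0,0,0,0,0,0.003,0.04],[0,0,0,0,0,0,0.04],[0,0,0,0,0,0,0.04],[0,0,0,0,0,0,0.04]]]' 60; python3 -m handwheel '[[[0,0,0,0,0,0,0],[0,0,0,0,0,0,0],[0,0,0,0,0,0,0],[0,0,0,0,0,0,0],[0,0,0,0,0,0,0]]]' 60
```

```text
time: 15.85
eef_pos: [0.6185, 0.054, -0.0198]
eef_rot: [1.0, 0.0, 0.001, 0.0]
force: [0.4, 0.1, -0.3]
finger_gap: 0.04
grip_force: 0.0
time: 16.35
eef_pos: [0.6184, 0.054, -0.0198]
eef_rot: [1.0, 0.0, 0.0, 0.0]
force: [-1.0, 0.9, 5.3]
finger_gap: 0.0134
grip_force: 58.7
```

Gripped. Drawing forward along -x by 65 mm, level, before lifting.

```bash
python3 -m handwheel '[[[0,0,0,-0.005,0,0,0],[0,0,0,-0.01,0,0,0],[0,0,0,-0.01,0,0,0],[0,0,0,-0.01,0,0,0],[0,0,0,-0.01,0,0,0],[0,0,0,-0.01,0,0,0],[0,0,0,-0.01,0,0,0],[0,0,0,0,0,0,0],[0,0,0,0,0,0,0]]]' 60
```

```text
time: 17.25
eef_pos: [0.5514, 0.0538, -0.0198]
eef_rot: [1.0, 0.0, -0.001, 0.0]
force: [-1.4, -0.4, 10.1]
finger_gap: 0.0135
grip_force: 59.5
```

```bash
python3 -m handwheel '[[[0,0,0,0,0,-0.01,0],[0,0,0,0,0,-0.045,0],[0,0,0,0,0,-0.045,0],[0,0,0,0,0,-0.045,0],[0,0,0,0,0,-0.045,0],[0,0,0,-0.0189,0.0436,0,0],[0,0,0,-0.0189,0.0436,0,0],[0,0,0,-0.0189,0.0436,0,0],[0,0,0,-0.0189,0.0436,0,0],[0,0,0,-0.0189,0.0436,0,0],[0,0,0,-0.0189,0.0436,0,0],[0,0,0,-0.0189,0.0436,0,0],[0,0,0,-0.0189,0.0436,0,0],[0,0,0,0,0,0,0],[0,0,0,0,0,0,0],[0,0,0,0,0,0,0],[0,0,0,0,0,0,0],[0,0,0,0,0,0,0]]]' 60; python3 - <<'E'
from h import *
for t in (90,110,130):
    q=blob(np.array([.492,-.295]),.046,.04,t); print(t, None if q is None else circfit(q))
s=monitor.state();print(s['eef_pos'],s['eef_rot'].round(4))
# held lid outline
g=cv2.cvtColor(cv2.imread("pics/last.png"),cv2.COLOR_BGR2GRAY); 
cv2.imwrite("pics/s1.png",cv2.resize(cv2.convertScaleAbs(cv2.imread("pics/last.png"),alpha=1.7,beta=20),(800,600)))
E
```

```text
time: 19.05
eef_pos: [0.4022, -0.2935, 0.1695]
eef_rot: [1.0, 0.001, -0.0, -0.0]
force: [0.1, -0.5, -1.4]
finger_gap: 0.0136
grip_force: 58.8
90 (array([ 0.4913, -0.2972]), 0.0651, array([ 0.4909, -0.2963]), np.float64(0.0623))
110 (array([ 0.4904, -0.2973]), 0.0677, array([ 0.4904, -0.2973]), np.float64(0.0666))
130 (array([ 0.4904, -0.2972]), 0.0684, array([ 0.4904, -0.2972]), np.float64(0.0674))
[ 0.40208498 -0.29431375  0.16964502] [ 1.e+00  6.e-04 -0.e+00  0.e+00]
```

```bash
python3 - <<'E'
from h import *
s=monitor.state(); i=cv2.imread("pics/last.png"); g=cv2.cvtColor(i,cv2.COLOR_BGR2GRAY)
for t in (110,130):
    m=(cv2.GaussianBlur(g,(3,3),0)<t).astype(np.uint8)
    for c in cv2.findContours(m,cv2.RETR_EXTERNAL,cv2.CHAIN_APPROX_NONE)[0]:
        if cv2.contourArea(c)<8000: continue
        p=c[:,0].astype(float); q=at("wrist",p,s['eef_pos'][2]+.0298,s)[:,:2]-s['eef_pos'][:2]
        r=np.linalg.norm(q,axis=1); k=(q[:,0]>0.008)&(r<.042); print(t,k.sum(),circfit(q[k])[2:] if k.sum()>10 else '', r[k].min().round(4) if k.any() else '')
E
```

```text
110 188 (array([0.0021, 0.0003]), np.float64(0.0697)) 0.0333
130 189 (array([0.002 , 0.0004]), np.float64(0.0702)) 0.0338
```

Held lid centre is TCP + (2.0, 0.4) mm with diameter 70 mm. Going over the small tin.

```bash
python3 -m handwheel '[[[0,0,0,0.0432,0.0016,0,0],[0,0,0,0.0432,0.0016,0,0],[0,0,0,0,0,0.045,0],[0,0,0,0,0,0.045,0],[0,0,0,0,0,0.03,0],[0,0,0,0,0,0.012,0],[0,0,0,0,0,0,0],[0,0,0,0,0,0,0],[0,0,0,0,0,0,0],[0,0,0,0,0,0,0],[0,0,0,0,0,0,0],[0,0,0,0,0,0,0],[0,0,0,0,0,0,0]]]' 60
```

```text
time: 20.5
eef_pos: [0.4883, -0.2982, 0.0379]
eef_rot: [1.0, -0.0, 0.0, 0.0]
force: [0.7, 0.0, -1.8]
finger_gap: 0.0134
grip_force: 58.8
```

```bash
python3 -m handwheel '[[[0,0,0,0,-0.0005,0.004,0],[0,0,0,0,0,0.004,0],[0,0,0,0,0,0.004,0],[0,0,0,0,0,0.003,0],[0,0,0,0,0,0.002,0],[0,0,0,0,0,0,0],[0,0,0,0,0,0,0],[0,0,0,0,0,0,0],[0,0,0,0,0,0,0]]]' 60
```

```text
time: 21.4
eef_pos: [0.4882, -0.2976, 0.0207]
eef_rot: [1.0, 0.0, 0.0, 0.0]
force: [-0.6, -0.1, -1.6]
finger_gap: 0.0139
grip_force: 59.1
```

Seated without contact force. Releasing, then moving to measure the square lid.

```bash
python3 -m handwheel '[[[0,0,0,0,0,0.0005,0],[0,0,0,0,0,0,0.035],[0,0,0,0,0,0,0.035],[0,0,0,0,0,0,0.035],[0,0,0,0,0,-0.01,0.035],[0,0,0,0,0,-0.03,0.035],[0,0,0,0,0,-0.045,0.04],[0,0,0,0,0,-0.045,0.04],[0,0,0,0,0,-0.04,0.04],[0,0,0,0.0335,0.014,0,0.04],[0,0,0,0.0335,0.014,0,0.04],[0,0,0,0,0,0,0.04],[0,0,0,0,0,0,0.04],[0,0,0,0,0,0,0.04],[0,0,0,0,0,0,0.04],[0,0,0,0,0,0,0.04]]]' 60; python3 - <<'E'
from h import *
for t in (90,110,130):
    q=blob(np.array([.629,-.325]),.01,.04,t)
    if q is not None: print(t,cv2.minAreaRect((q*1000).astype(np.float32)))
    q=blob(np.array([.4904,-.2972]),.05,.04,t)
    if q is not None: print(circfit(q))
print(monitor.state()['eef_pos'])
E
```

```text
time: 23.0
eef_pos: [0.5546, -0.3255, 0.1907]
eef_rot: [1.0, -0.0, 0.0, 0.0]
force: [-0.1, -0.1, 0.0]
finger_gap: 0.0398
grip_force: 0.0
90 ((629.4298706054688, -325.0763244628906), (75.7482681274414, 75.50140380859375), 16.984663009643555)
110 ((629.1728515625, -324.87298583984375), (77.29471588134766, 76.9917984008789), 17.184553146362305)
130 ((628.7341918945312, -325.0744934082031), (79.49440002441406, 77.75527954101562), 16.853132247924805)
[ 0.55514239 -0.3255829   0.19027907]
```

```bash
python3 -m handwheel '[[[0,0,0,0.037,0,0,0.04],[0,0,0,0.037,-0.0005,0,0.04],[0,0,0,0,0,0.045,0.04],[0,0,0,0,0,0.045,0.04],[0,0,0,0,0,0.045,0.04],[0,0,0,0,0,0.02,0.04],[0,0,-6.675,0,0,0,0.04],[0,0,-6.675,0,0,0,0.04],[0,0,-6.675,0,0,0,0.04],[0,0,-6.675,0,0,0,0.04],[0,0,0,0,0,0,0.04],[0,0,0,0,0,0,0.04],[0,0,0,0,0,0,0.04],[0,0,0,0,0,0,0.04],[0,0,0,0,0,0,0.04]]]' 60
```

```text
time: 24.8
eef_pos: [0.6292, -0.3251, 0.0352]
eef_rot: [0.973, 0.231, -0.0, 0.0]
force: [0.3, -0.3, -0.7]
finger_gap: 0.0401
grip_force: 0.0
```

```bash
python3 -m handwheel '[[[0,0,0,0,0,0.02,0.04],[0,0,0,0,0,0.015,0.04],[0,0,0,0,0,0.01,0.04],[0,0,0,0,0,0.006,0.04],[0,0,0,0,0,0.0045,0.04],[0,0,0,0,0,0,0.04],[0,0,0,0,0,0,0.04],[0,0,0,0,0,0,0],[0,0,0,0,0,0,0],[0,0,0,0,0,0,0],[0,0,0,0,0,0,0],[0,0,0,0,0,0,0]]]' 60
```

```text
time: 26.0
eef_pos: [0.6298, -0.3253, -0.0195]
eef_rot: [0.973, 0.231, 0.0, 0.0]
force: [0.1, 0.4, 5.3]
finger_gap: 0.0133
grip_force: 58.8
```

```bash
python3 -m handwheel '[[[0,0,0,0,0,-0.01,0],[0,0,0,0,0,-0.045,0],[0,0,0,0,0,-0.045,0],[0,0,0,0,0,-0.045,0],[0,0,0,0,0,-0.045,0],[0,0,6.675,0,0,0,0],[0,0,6.675,0,0,0,0],[0,0,6.675,0,0,0,0],[0,0,6.675,0,0,0,0],[0,0,0,0,0,0,0],[0,0,0,0,0,0,0],[0,0,0,0,0,0,0],[0,0,0,0,0,0,0]]]' 60; python3 - <<'E'
from h import *
s=monitor.state(); i=eyes.capture("wrist")[:,:,::-1]; g=cv2.cvtColor(i,cv2.COLOR_BGR2GRAY); print(s['eef_pos'])
cv2.imwrite("pics/sq.png",i)
for t in (110,130):
    m=(cv2.GaussianBlur(g,(3,3),0)<t).astype(np.uint8)
    for c in cv2.findContours(m,cv2.RETR_EXTERNAL,cv2.CHAIN_APPROX_NONE)[0]:
        if cv2.contourArea(c)<8000: continue
        q=at("wrist",c[:,0].astype(float),s['eef_pos'][2]+.0295,s)[:,:2]-s['eef_pos'][:2]
        b=np.abs(q).max(1)<.055
        for n,k in (("front",b&(q[:,0]>.03)&(abs(q[:,1]-0)<.028)),("left",b&(q[:,1]>.03)&(q[:,0]>-.005)&(q[:,0]<.028)),("right",b&(q[:,1]<-.03)&(q[:,0]>-.005)&(q[:,0]<.028))):
            if k.sum()<8: print(n,k.sum()); continue
            vx,vy,x0,y0=cv2.fitLine((q[k]*1000).astype(np.float32),cv2.DIST_HUBER,0,.01,.01).ravel()
            nrm=np.array([-vy,vx]); print(t,n,k.sum(),"ang",np.degrees(np.arctan2(vy,vx)).round(1),"dist",abs(nrm@[x0,y0]).round(2))
E
```

```text
time: 27.3
eef_pos: [0.6291, -0.3251, 0.1695]
eef_rot: [1.0, 0.001, -0.0, -0.0]
force: [0.4, -0.2, -1.1]
finger_gap: 0.0134
grip_force: 58.7
[ 0.62912568 -0.32505622  0.1694783 ]
110 front 122 ang 80.1 dist 39.67
110 left 63 ang -9.9 dist 37.16
110 right 91 ang -21.4 dist 36.24
130 front 122 ang 80.0 dist 39.77
130 left 63 ang -9.7 dist 37.54
130 right 72 ang -21.5 dist 37.93
```

The held lid's yaw is about -9.9°, matching the tin (-10°), and its centre is within about 1.5 mm of the TCP. Travelling to the square tin.

```bash
python3 -m handwheel '[[[0,0,0,-0.01355,-0.0452,0,0],[0,0,0,-0.01355,-0.0452,0,0],[0,0,0,-0.01355,-0.0452,0,0],[0,0,0,-0.01355,-0.0452,0,0],[0,0,0,-0.01355,-0.0452,0,0],[0,0,0,-0.01355,-0.0452,0,0],[0,0,0,-0.01355,-0.0452,0,0],[0,0,0,-0.01355,-0.0452,0,0],[0,0,0,-0.01355,-0.0452,0,0],[0,0,0,-0.01355,-0.0452,0,0],[0,0,0,-0.01355,-0.0452,0,0],[0,0,0,-0.01355,-0.0452,0,0],[0,0,0,0,0,0.045,0],[0,0,0,0,0,0.045,0],[0,0,0,0,0,0.03,0],[0,0,0,0,0,0,0],[0,0,0,0,0,0,0],[0,0,0,0,0,0,0],[0,0,0,0,0,0,0],[0,0,0,0,0,0,0]]]' 60
```

```text
time: 29.35
eef_pos: [0.4677, 0.2176, 0.0511]
eef_rot: [1.0, -0.0, 0.001, -0.0]
force: [0.3, 0.1, -0.9]
finger_gap: 0.0139
grip_force: 58.8
```

```bash
python3 -m handwheel '[[[0,0,0,0,0,0.011,0],[0,0,0,0,0,0,0],[0,0,0,0,0,0,0],[0,0,0,0,0,0,0],[0,0,0,0,0,0,0],[0,0,0,0,0,0,0]]]' 60; python3 -c "
from h import *
s=monitor.state();print(s['eef_pos'],R.from_quat(s['eef_rot']).as_matrix().round(4),s['joint_pos'].round(2))"
```

```text
time: 29.95
eef_pos: [0.4667, 0.2173, 0.0387]
eef_rot: [1.0, 0.0, 0.0, 0.0]
force: [-0.2, -0.4, -0.6]
finger_gap: 0.0135
grip_force: 58.8
[0.46672455 0.21734237 0.03869874] [[ 1.e+00  0.e+00  3.e-04]
 [ 0.e+00 -1.e+00 -0.e+00]
 [ 3.e-04  0.e+00 -1.e+00]] [ 0.09  0.23 -0.63  1.94  0.16  1.02 -2.18]
```

Pose is on target. Descending about 18 mm to seat (z about 0.0205).

```bash
python3 -m handwheel '[[[0,0,0,0,0.0005,0.004,0],[0,0,0,0,0,0.004,0],[0,0,0,0,0,0.004,0],[0,0,0,0,0,0.003,0],[0,0,0,0,0,0.0025,0],[0,0,0,0,0,0,0],[0,0,0,0,0,0,0],[0,0,0,0,0,0,0],[0,0,0,0,0,0,0]]]' 60
```

```text
time: 30.85
eef_pos: [0.4666, 0.2168, 0.0212]
eef_rot: [1.0, 0.0, 0.0, 0.0]
force: [-0.8, -0.3, -1.7]
finger_gap: 0.0137
grip_force: 59.0
```

```bash
python3 -m handwheel '[[[0,0,0,0,0,0.0005,0],[0,0,0,0,0,0,0.035],[0,0,0,0,0,0,0.035],[0,0,0,0,0,0,0.035],[0,0,0,0,0,-0.01,0.035],[0,0,0,0,0,-0.03,0.035],[0,0,0,0,0,-0.045,0.04],[0,0,0,0,0,-0.045,0.04],[0,0,0,0,0,-0.045,0.04],[0,0,0,0,0.04,0,0.04],[0,0,0,0,0.04,0,0.04],[0,0,0,0,0.04,0,0.04],[0,0,0,0,0,0,0.04],[0,0,0,0,0,0,0.04],[0,0,0,0,0,0,0.04]]]' 60; python3 - <<'E'
from h import *
w=eyes.capture("wrist")[:,:,::-1]; s=eyes.capture("side")[:,:,::-1]
a=cv2.resize(cv2.convertScaleAbs(w[:400,:],alpha=1.6,beta=20),(420,300))
f=lambda c,sz:cv2.resize(cv2.convertScaleAbs(c,alpha=1.5,beta=20),sz,interpolation=cv2.INTER_CUBIC)
b=f(s[150:210,240:330],(420,280)); c=f(s[215:260,225:290],(370,256)); t=f(eyes.capture("top")[150:270,100:350,::-1],(370,178))
out=np.full((590,800,3),255,np.uint8); out[:300,:420]=a; out[305:585,:420]=b; out[:256,425:795]=c; out[300:478,425:795]=t
cv2.imwrite("pics/end.png",out)
E
```

```text
time: 32.35
eef_pos: [0.4666, 0.0983, 0.1961]
eef_rot: [1.0, 0.001, 0.0, -0.0]
force: [0.7, 0.2, -0.2]
finger_gap: 0.0398
grip_force: 0.0
```

View pics/end.png

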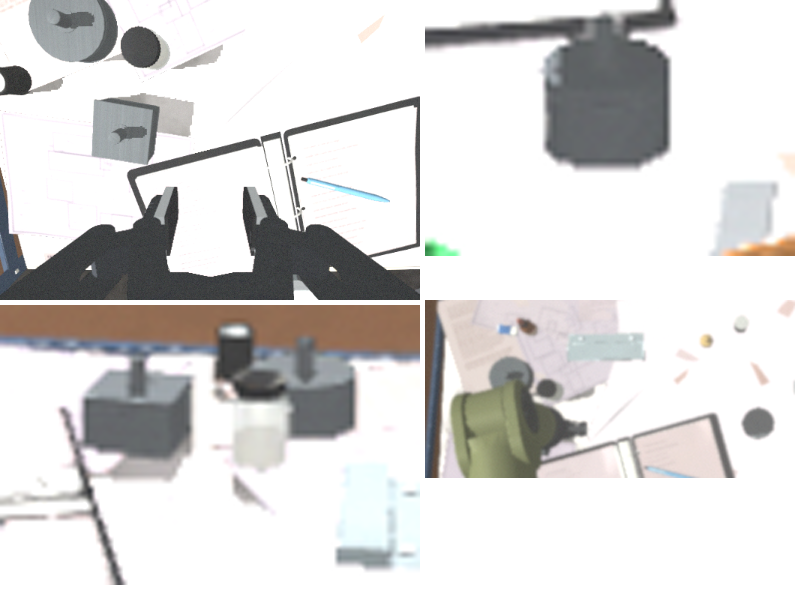

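The square and large tins have their lids flat and aligned (wrist view around (125,130) and (70,20); side view below it). The small tin is closed too (top right), and the keeper and bystanders look undisturbed. Handing in.

```bash
python3 -c "
from station import close_job
print(close_job())"
```

```text
the job is handed in; nothing more can be done
None
```

All three tins are closed with their matching lids, which look flat and fully home in the final pictures; the keeper lid was drawn out before lifting, and I handed the job in at about 32 s without receiving a verdict.

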